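Seat a lens barrel in the gauge V-block and hold it down for a reading

TASK

First tilt the gauge's folded-down display up to about 60 degrees from its closed position, so that it can be read. Then take the lens barrel from its blue rack, lay it in the groove of the V-block, centred along the block so that both ends stick out about evenly, and press it down firmly with roughly 10 to 15 newtons so that it bears on both brass flanks; never ram it. Finish while still holding it pressed there with the gripper, and leave the jar, mug, blue bin and screwdriver where they are.

Things in the scene. Friction and masses are not known exactly. Their poses are not given: they have to be found in the camera images.
- readout: Fixed grey gauge housing, 160 (x) x 180 (y) x 50 mm high, standing on the bench. Origin under its middle (the housing spans x -75 to +85 mm); its x axis points from its front edge (robot side) to its hinge side. Its display panel lies folded down on top like a laptop screen.
- screen (a joint): Display panel's angle, rad: 0 = folded flat on the housing, grows as its front edge is raised, stop at 1.8; starts at 0 to 0.2. Stiff hinge: about 0.55 to 0.75 N m (3 to 4 N at the tab); it stays where it is left. Grey panel 150 deep x 180 wide x 10 mm thick. Wanted: about 1.05 rad (60 degrees).
- screen_tab (a point): Grip point of the orange tab on the middle of the panel's front edge: 20 mm wide (y, the hinge direction), 10 mm thick, sticking out 44 mm; this point is at mid-thickness, 28 mm out from the edge, 16 mm from the tip. Axes turn with the panel: x from tab to hinge, z out of its back (up when shut). When shut it is 61 mm above the bench, nothing beneath.
- screen_hinge (a point): Point on the hinge axis, at the middle of the panel's rear edge, 55 mm above the bench. The axis is its y axis. In the panel's frame the tab point lies 180 mm towards -x and 6 mm towards +z from here.
- vblock: Fixed steel V-block on a 100 x 100 x 14 mm plate; origin under its middle, groove along y. Two halves, each 18 mm long, centred 39 mm either side along y; the 60 mm gap between is free for fingers down to the plate. 45-degree brass flanks meet 49.5 mm above the bench and rise to 75.5 mm (the block's top) 26 mm either side; block 70 mm wide.
- vblock_seat (a point): Where the middle of the lens barrel's axis is when it is fully seated: over the middle of the V-block, 75 mm above the bench. Axes as the V-block's.
- flank_near: The brass flank on the V-block's -x side (both halves together). Its frame equals the V-block's frame.
- flank_far: The brass flank on the V-block's +x side (both halves together). Its frame equals the V-block's frame.
- rack: Fixed blue storage rack, base 90 (x) x 130 (y) x 10 mm. Origin under its middle. Four short black rubber pegs near its ends (44 mm either side of the middle along y) carry the lens barrel along its y axis, axis 60 mm above the bench; the middle 66 mm between the pegs is free for fingers.
- lens: Loose lens barrel: plain aluminium cylinder 36 mm in diameter, 120 mm long, with a 34 mm wide black band round its middle and glass in both ends; 0.17 to 0.29 kg. Origin at its centre, y along its axis (x and z arbitrary as it may roll); both ends alike. Starts lying in the rack. Grip it across the black band.
- jar: Bystander: green jar with a white cap, 52 mm across, 95 mm tall; origin under its middle. Leave it alone.
- mug: Bystander: white mug, 76 mm across, 85 mm tall, handle at its +y; origin under its middle. Leave it alone.
- bin: Bystander: blue open parts bin, 100 x 80 x 60 mm; origin under its middle. Leave it alone.
- driver: Bystander: red screwdriver lying flat along its own x; origin near its middle. Leave it alone.
Mind the look-alikes: they are no part of the job. Leave any brown or red look-alike of the lens alone.

How it is judged (in metres and radians):
On the way, in this order (a step that is already met when the one before it is completed fails the run):
1. the display stands at 60 degrees (50 to 70), at rest (value of joint screen between 0.873 and 1.222 rad and velocity of joint screen between -0.05 and 0.05 rad/s), for 0.3 s.
2. the lens barrel is lifted clear of its rack in the gripper (contact force between lens and rack below 0.05 N and height (world z) of lens above 0.085 m and contact force between the fingers and lens above 1 N), for 0.1 s.
3. the lens barrel is seated in the V-block and pressed on both flanks (x of lens in the frame of vblock_seat between -0.003 and 0.003 m and z of lens in the frame of vblock_seat between -0.003 and 0.003 m and y of lens in the frame of vblock_seat between -0.01 and 0.01 m and angle between the y axis of lens and the y axis of vblock, either way round below 0.06 rad and contact force between lens and flank_near between 4 and 30 N and contact force between lens and flank_far between 4 and 30 N and contact force between the fingers and lens above 1 N), for 0.3 s.
At the end, for the whole second after the job is handed in: Display at 50 to 70 degrees. Barrel at rest in the groove: within 3 mm of seated across and in height, 10 mm along it, 3.4 degrees of its axis. Fingers still touch it and it presses each brass flank with 4 to 30 N (its weight alone gives under 2.1 N) (all of step 3 and value of joint screen between 0.873 and 1.222 rad and linear speed of lens below 0.02 m/s); the arm keeps its last pose, push and grip.
It fails at once if the lens barrel is rammed against the V-block (more than 60 N) (contact force between lens and vblock above 60 N).
It fails at once if the jar is moved by more than 20 mm (distance of jar from where it was at the start of the episode above 0.02 m).
It fails at once if the mug is moved by more than 20 mm (distance of mug from where it was at the start of the episode above 0.02 m).
It fails at once if the bin is moved by more than 20 mm (distance of bin from where it was at the start of the episode above 0.02 m).
It fails at once if the screwdriver is moved by more than 20 mm (distance of driver from where it was at the start of the episode above 0.02 m).
It also fails if it takes over 59 s, if anything falls off the work surface, if the arm or the gripper's body presses on something with over 40 N, if the wrist force passes 120 N, or if a joint passes its speed limit or range.

ROBOT

A 6-joint arm with a two-finger parallel gripper is mounted at the origin on the work surface. World frame = base frame: x ahead of the robot, y to its left, z up, the work surface at z = 0. Lengths are in mm, angles in rad, forces in N, time in s.
With the tool pointing down it reaches from about 425 to 950 mm from the base axis. Payload 3.5 kg.
Tool frame: the origin (TCP) lies at the very end of the fingers, on their centre line; the grasp point (between the pads) lies 19 mm behind it; y points along the fingers, x is the direction in which the jaws open and shut, and the axes are right-handed (so a half turn about y gives the same grasp; the last joint's range is limited). The gripper opens to 85 mm and grips with 20 to 120 N. Pads are 22 mm wide; open, the fingers measure 114 mm over their backs; the gripper's body (76 mm by 85 mm) begins 54 mm behind the grasp point. The pads swing forward as they close: fully open they stand 13 mm farther back than shut.
Start: joints at [1.017, 0.286, 1.577, -0, 1.279, -0.15], TCP at [265.181, 620.713, 231.325] pointing down, gripper open.
Joint ranges: [-2.77, 2.77], [-0.9, 2.22], [0.21, 2.48], [-1.53, 4.67], [0.24, 2.81], [-2.84, 2.84]. Speed limits (rad/s): [2.79, 2.79, 3.14, 3.14, 3.14, 3.14].

INTERFACE

Orientations are given as [roll, pitch, yaw] about the fixed x, y, z axes, in that order (R = Rz(yaw) Ry(pitch) Rx(roll)).
In Python, from cell import get_obs, imaging, manip gives the robot as it stands.
- The arm moves only by the tool servo_tool, never from a script. Its argument "steps" is a list that holds one entry, the list of rows, each a list of 5 numbers: the opening, from 0 (shut) to 1 (fully open), then the shift along the tool's x, y, z in mm, then the turn about the tool's y in rad. A call has 1 to 5 rows; each row shifts and turns the commanded pose from where the row before left it, along the tool's axes as they then stand; what a row does not reach is not made up. A row lasts 1/8 s, in which the tool goes at most 62.5 mm and 10.7 degrees, less where a joint would pass 70% of its speed; a pose out of reach is approached as far as the arm can. A call with a gripper value outside its range is refused whole. The fingers move at their own pace and stop on an object; "grip_force" is the grip in N (left out, the last holds). Time passes only in rows, so rows that do not move let the fingers close. It gives the time, the measured TCP pose, the force and the opening at its end, in the units of the state.
- get_obs(): the state, without advancing time (a new reading comes with each control period).
- imaging.read_camera(name): name is "scene" or "top" or "wrist"; returns the picture (480x640x3 uint8, red, green, blue); there is no depth.
- imaging.camera_model(name): a dict with "vertical_fov" (degrees; the focal length in pixels is half the picture's height over the tangent of half this angle, whatever the lens; pixels are square), "cx", "cy" (the principal point, pixels), "distortion" ([k1, k2, p1, p2, k3] as OpenCV has them; the pictures are not rectified), "R" (3x3) and "t" (3): a world point X has camera coordinates R X + t. Camera axes: x right, y down, z forward; pixel columns grow to the right and rows downward; lengths in mm; the calibration is good to about 2 mm. A picture is of the moment at which its call begins: read the wrist's pose just before it. camera_model takes no time and is no camera call; for the wrist camera it gives the pose at the moment of the call.
- manip.finish_job(): hands the job in, once; it reports no verdict.
Trained networks look in the newest picture that a camera, given by its name, has taken for a name from the list of things; names that differ only in an ending like _2 or _b are one class to them, and where a whole thing is asked for, a point or a joint stands for the part that bears it (a point fixed in the world has none). Each returns a list of dicts, best first, with "p" (0 to 1); they miss things now and then, are a little off and sometimes report something else, mostly with a low value. They report only what shows in the picture. A call takes as long as a camera call. They do not tell look-alikes from the thing itself.
- imaging.look_for(thing, camera): "xy" ([column, row] in pixels, amid what is visible of it).
- imaging.spot_point(thing, camera): "xy" ([column, row] in pixels: a listed point, or the origin of a listed thing).
The state is a dict: "t": time; "joint_pos": joint angles; "qd": joint speeds; "joint_torque": joint torques, N m; "position": TCP position; "ee_rot": TCP orientation; "ft_force": force on the tool from outside, world axes, zero at the start; "ft_torque": the same for the moment, N m; "gripper_width": finger opening in mm.
Only numpy, scipy, OpenCV 4.12 (cv2) and the standard library are available. Lean on these libraries where they do the work, as an engineer would, in place of code of your own. Each camera call takes 0.05 s, during which the arm holds its last target.

## Working session

There is one attempt and no reset: what is moved stays moved. The work goes in short steps, Python scripts to look and compute and a tool call to move; the robot and the scene stay as the last step left them, time stands still between calls to the robot, and variables do not carry over. Pictures are saved under pics/ and viewed, and the job is handed in when it is done.

Besides the shell and the picture viewer there is one more tool, called after "Emit:" as a command line: name --argument value ..., lists and objects as JSON in quotes. servo_tool: Moves the arm, as the interface text tells. Its arguments: {"type":"object","properties":{"steps":{"type":"array","items":{"type":"array","items":{"type":"array","items":{"type":"number"}}}},"grip_force":{"type":"number"}},"required":["steps"]}

```bash
ls; mkdir -p pics; python3 - <<'E'
from cell import get_obs, imaging, manip
import cv2
o=get_obs(); print(o)
for c in ("scene","top","wrist"):
    im=imaging.read_camera(c); cv2.imwrite(f"pics/{c}0.png",im[:,:,::-1])
    print(c,imaging.camera_model(c))
    for th in ("screen","screen_tab","screen_hinge","vblock","vblock_seat","rack","lens","readout"):
        try: print(th,"look",[(d['xy'],round(d['p'],2)) for d in imaging.look_for(th,c)],"spot",[(d['xy'],round(d['p'],2)) for d in imaging.spot_point(th,c)])
        except Exception as e: print(th,e)
print(get_obs()['t'])
E
```

```text
pics
{'t': 0.0, 'joint_pos': array([ 1.01698561e+00,  2.87170956e-01,  1.57817876e+00, -3.81515171e-06,
        1.27859351e+00, -1.49995839e-01]), 'qd': array([-1.29000420e-03,  1.30910947e-03, -6.68314992e-05, -1.07384623e-04,
        9.47636006e-04, -3.81281903e-04]), 'joint_torque': array([-1.26644019e-03, -4.05977762e+01, -2.92624819e+01, -2.32253560e-04,
        5.75813567e-03,  5.87568948e-06]), 'position': array([264.84921144, 620.15673816, 229.94269612]), 'ee_rot': array([-1.57044868,  0.00232472,  1.16698296]), 'ft_force': array([ 0.5265501 , -0.03390391, -0.06789404]), 'ft_torque': array([0.02402189, 0.01606689, 0.03723415]), 'gripper_width': 85.09113188046751}
scene {'vertical_fov': 42.08336124417807, 'cx': 310.1171924535063, 'cy': 247.5083785186758, 'distortion': array([0.01723996, 0.        , 0.        , 0.        , 0.        ]), 'R': array([[ 0.7699569 ,  0.63798179,  0.01206684],
       [ 0.37246973, -0.43400471, -0.82030861],
       [-0.51810489,  0.6360968 , -0.57179382]]), 't': array([-332.57268754, -187.86833274, 1872.28883218])}
screen it knows: bin, driver, flank
[... 1932 characters left out ...]
121370182016, 'cy': 240.2191504255507, 'distortion': array([-0.02878711,  0.        ,  0.        ,  0.        ,  0.        ]), 'R': array([[ 3.92730564e-01,  9.19653557e-01,  1.97929142e-04],
       [ 8.75947214e-01, -3.74131668e-01,  3.04535669e-01],
       [ 2.80141363e-01, -1.19427090e-01, -9.52500912e-01]]), 't': array([-675.62498835,  -40.66992407,  380.0606306 ])}
screen it knows: bin, driver, flank_far, flank_near, jar, lens, mug, rack, readout, screen_hinge, screen_tab, vblock, vblock_seat
screen_tab look [] spot []
screen_hinge look [] spot []
vblock look [] spot []
vblock_seat look [] spot []
rack look [] spot []
lens look [] spot []
readout look [([103.4, 478.1], 0.6)] spot []
2.4
```

View pics/scene0.png

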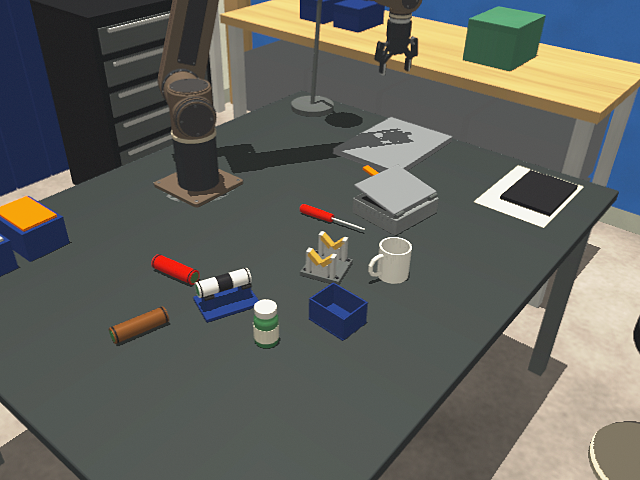

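View pics/top0.png

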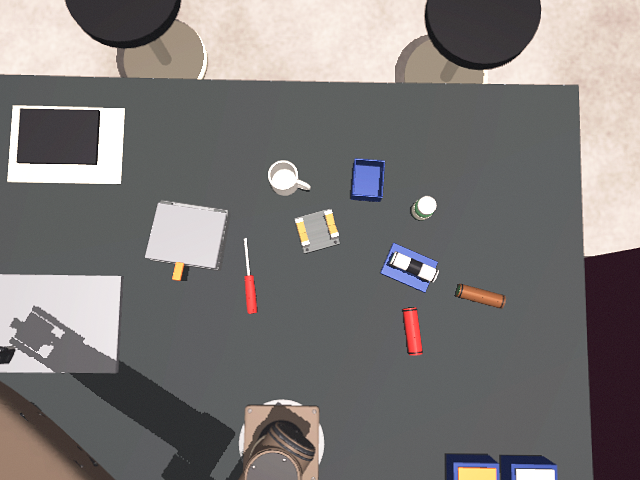

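View pics/wrist0.png

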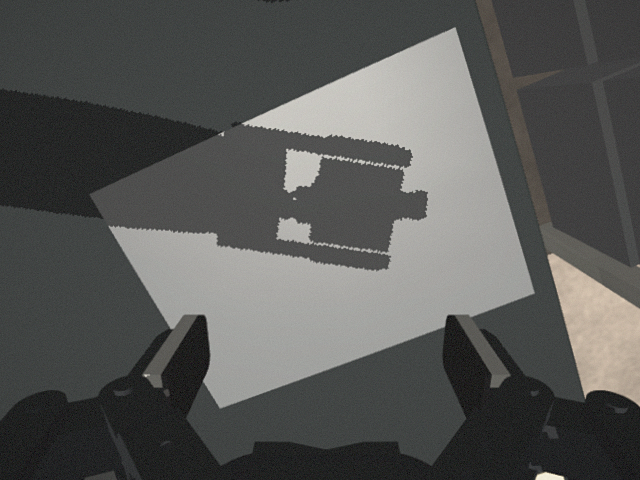

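The real lens is the silver barrel with a black band in the blue rack, at top (412,266) and scene (223,281). The red one at top (413,331) and the brown one at top (480,295) are look-alikes. The gauge is at top (187,237) with its orange tab at (179,271), and the V-block is at top (318,230). Next I'll measure positions from enlarged crops.

```bash
cat > h.py <<'E'
import numpy as np, cv2
from cell import get_obs, imaging, manip
def K(m):
    f=240/np.tan(np.radians(m['vertical_fov'])/2)
    return np.array([[f,0,m['cx']],[0,f,m['cy']],[0,0,1.]])
def ray(m,px):
    u=cv2.undistortPoints(np.array([[px]],float),K(m),m['distortion'])[0,0]
    R=np.array(m['R']);t=np.array(m['t'])
    return -R.T@t, R.T@np.array([u[0],u[1],1.])
def at_z(m,px,z):
    c,d=ray(m,px); return c+d*(z-c[2])/d[2]
def tri(obs):
    A=np.zeros((3,3));b=np.zeros(3)
    for m,px in obs:
        c,d=ray(m,px);d=d/np.linalg.norm(d);P=np.eye(3)-np.outer(d,d);A+=P;b+=P@c
    X=np.linalg.solve(A,b); return X
def proj(m,X):
    R=np.array(m['R']);t=np.array(m['t'])
    p,_=cv2.projectPoints(np.array(X,float).reshape(-1,3),cv2.Rodrigues(R)[0],t,K(m),m['distortion'])
    return p[:,0]
E
python3 - <<'E'
from h import *
S=imaging.camera_model('scene');T=imaging.camera_model('top')
for n,s,t,z in [('tab',[370.9,169.4],[176.3,273.5],65),('hinge',[416.1,204.9],[193.6,204.1],55),('vblock',[324.7,270.2],[316.6,229.3],0),('seat',[328.2,243.4],[318.7,227.8],75),('rack',[227.9,300.6],[405.5,266.7],0),('lens',[224.4,279],[412,266],60),('readout',[394.2,212.6],[192.6,237.1],0)]:
    print(n,tri([(S,s),(T,t)]).round(1),at_z(S,s,z).round(1),at_z(T,t,z).round(1))
a=cv2.imread('pics/top0.png');
cv2.imwrite('pics/ct1.png',cv2.resize(a[190:300,130:260],None,fx=6,fy=5.4545,interpolation=cv2.INTER_CUBIC)[:600])
cv2.imwrite('pics/ct2.png',cv2.resize(a[195:295,290:450],None,fx=5,fy=5,interpolation=cv2.INTER_CUBIC))
a=cv2.imread('pics/scene0.png');
cv2.imwrite('pics/cs1.png',cv2.resize(a[150:240,340:450],None,fx=6,fy=6,interpolation=cv2.INTER_CUBIC))
cv2.imwrite('pics/cs2.png',cv2.resize(a[225:325,190:360],None,fx=4.7,fy=4.7,interpolation=cv2.INTER_CUBIC))
E
```

```text
tab [429.1 269.5  92.8] [400.8 315.4  65. ] [429.6 275.5  65. ]
hinge [608.  237.1  61.6] [600.7 243.6  55. ] [612.  240.8  55. ]
vblock [ 5.547e+02 -8.440e+01  2.000e-01] [551.3 -88.    0. ] [558.5 -81.2   0. ]
seat [553.7 -85.   79. ] [551.9 -78.3  75. ] [552.3 -86.7  75. ]
rack [ 459.1 -323.1    2.4] [ 454.8 -323.1    0. ] [ 461.2 -321.4    0. ]
lens [ 457.5 -328.7   67.3] [ 449.3 -323.4   60. ] [ 458.9 -328.9   60. ]
readout [531.4 252.   -1.1] [532. 250.   0.] [531.7 252.1   0. ]
```

View pics/ct1.png

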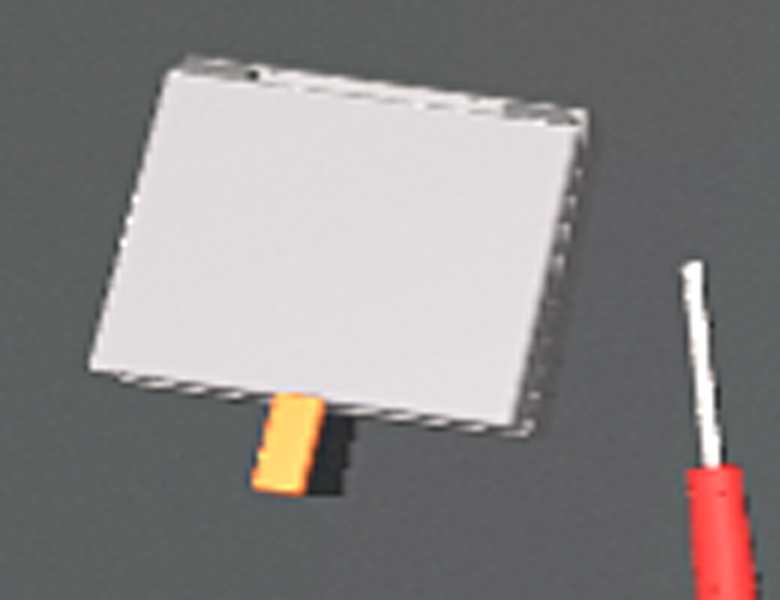

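View pics/ct2.png

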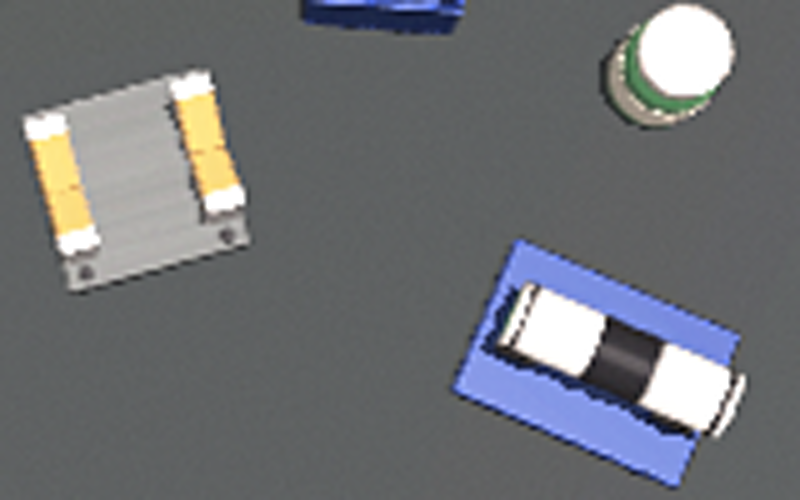

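View pics/cs1.png

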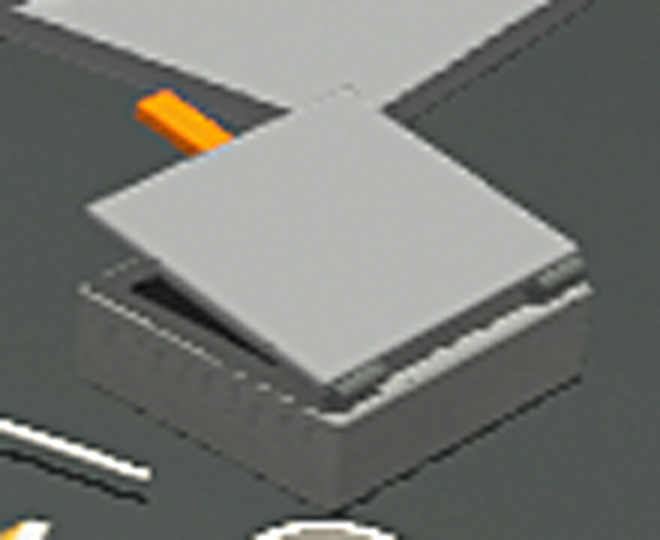

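View pics/cs2.png

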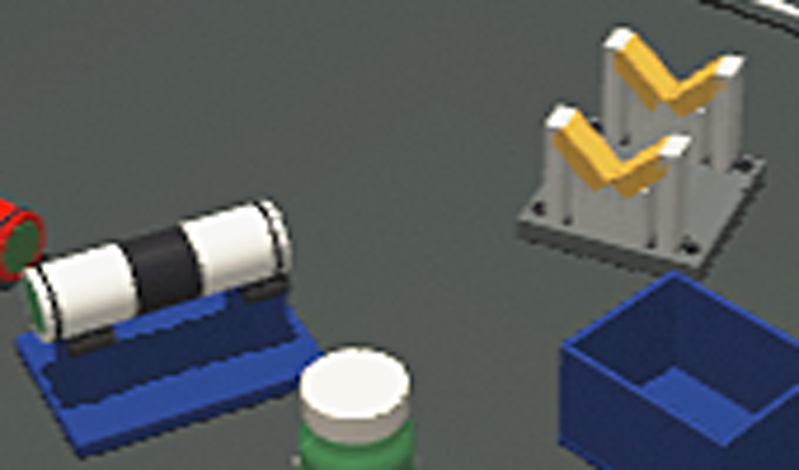

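```bash
python3 - <<'E'
from h import *
from scipy.optimize import least_squares
S=imaging.camera_model('scene');T=imaging.camera_model('top')
P=np.array([[-152,90,11],[-152,-90,11],[-2,-90,11],[-2,90,11],[-196,10,11],[-196,-10,11]],float)
tp=np.array([[145,257.8],[215.8,267.9],[226.2,214.4],[158,202.8],[172.2,279.8],[180.8,280.8]])
sc=np.array([[398.3,164.5],[354.7,184.7],[395,214.2],[435.8,191.2],[367.2,165],[362.8,167.2]])
def W(p,L):
    x,y,yaw,a=p; c,s=np.cos(a),np.sin(a)
    # raise front edge: local -x goes up
    X=L[:,0]*c+L[:,2]*s; Z=-L[:,0]*s+L[:,2]*c; Y=L[:,1]
    return np.c_[x+X*np.cos(yaw)-Y*np.sin(yaw),y+X*np.sin(yaw)+Y*np.cos(yaw),55+Z]
def f(p,cams=('t','s')):
    w=W(p,P);r=[]
    if 't' in cams:r.append((proj(T,w)-tp).ravel())
    if 's' in cams:r.append((proj(S,w)-sc).ravel())
    return np.concatenate(r)
for cams in (('t','s'),('t',),('s',)):
    r=least_squares(f,[608,237,-.2,.1],args=(cams,))
    print(cams,r.x.round(3),np.sqrt(np.mean(r.fun**2)).round(2), 'tab',W(r.x,np.array([[-180,0,6.]])).round(1))
    if len(cams)==2: print(r.fun.reshape(-1,2).round(1))
print('band',at_z(T,[415.6,266.6],78))
E
```

```text
('t', 's') [ 6.01296e+02  2.41163e+02 -1.33000e-01  1.65000e-01] 0.67 tab [[426.3 264.5  90.6]]
[[-0.4  0. ]
 [-0.3  0.5]
 [ 0.6 -1.8]
 [-0.1 -0.5]
 [ 0.2 -0.3]
 [-0.5 -0.1]
 [-1.2 -0.4]
 [-1.  -0.3]
 [-0.9 -0.7]
 [ 1.2 -0.5]
 [ 0.1  0.2]
 [-0.4  0.1]]
('t',) [ 5.99072e+02  2.40520e+02 -1.29000e-01  2.01000e-01] 0.53 tab [[425.3 263.   96.8]]
('s',) [ 6.03986e+02  2.38965e+02 -1.27000e-01  1.79000e-01] 0.59 tab [[429.4 261.3  93. ]]
band [ 456.23054273 -335.12209119   78.        ]
```

```bash
cat >> h.py <<'E'
def plan(target,yaw,n,start=None):
    o=get_obs(); p=np.array(o['position']) if start is None else np.array(start[:3],float); w=o['ee_rot'][2] if start is None else start[3]
    dy=(yaw-w+np.pi)%(2*np.pi)-np.pi; d=(np.array(target)-p)/n
    for i in range(n):
        a=w+dy*i/n
        ex=np.array([np.cos(a),np.sin(a),0]);ez=np.array([-np.sin(a),np.cos(a),0])
        print([round(float(d@ex),1),round(float(-d[2]),1),round(float(d@ez),1),round(-dy/n,3)])
E
python3 -c "
from h import *
plan([427,263,200],1.44,8)"
```

```text
[-33.2, 3.9, -36.2, np.float64(-0.034)]
[-34.4, 3.9, -35.0, np.float64(-0.034)]
[-35.6, 3.9, -33.8, np.float64(-0.034)]
[-36.7, 3.9, -32.6, np.float64(-0.034)]
[-37.8, 3.9, -31.3, np.float64(-0.034)]
[-38.8, 3.9, -30.0, np.float64(-0.034)]
[-39.8, 3.9, -28.7, np.float64(-0.034)]
[-40.8, 3.9, -27.3, np.float64(-0.034)]
```

Emit:
servo_tool --steps '[[[1,-33,4,-36,-0.034],[1,-34,4,-35,-0.034],[1,-36,4,-34,-0.034],[1,-37,4,-33,-0.034],[1,-38,4,-31,-0.034]]]'

```text
t: 3.02
position: [366.8, 395.3, 211.5]
ee_rot: [-1.571, -0.001, 1.338]
ft_force: [0.9, 0.3, 0.3]
gripper_width: 85.4
```

Emit:
servo_tool --steps '[[[1,-39,4,-30,-0.034],[1,-40,4,-29,-0.034],[1,-41,4,-27,-0.034],[1,0,0,0,0]]]'

```text
t: 3.52
position: [427.8, 259.5, 199.2]
ee_rot: [-1.571, 0.0, 1.434]
ft_force: [-1.1, 0.3, -0.8]
gripper_width: 85.3
```

```bash
python3 - <<'E'
from h import *
o=get_obs();print(o['t'],o['position'],o['ee_rot'],o['ft_force'])
m=imaging.camera_model('wrist')
im=imaging.read_camera('wrist');cv2.imwrite('pics/w1.png',im[:,:,::-1])
print([(d['xy'],round(d['p'],2)) for d in imaging.spot_point('screen_tab','wrist')])
print(m['R'].round(5).tolist(),m['t'].round(2).tolist())
E
```

```text
3.525 [427.76642368 259.48773949 199.2317548 ] [-1.57089022e+00  4.33819962e-04  1.43427288e+00] [-1.06652194  0.34349969 -0.82879961]
[([333.1, 239.8], 0.74), ([7.1, 374.0], 0.38)]
[[0.13587, 0.99073, -0.00011], [0.94362, -0.12938, 0.30469], [0.30185, -0.04151, -0.95245]] [-315.51, -401.06, 231.24]
```

View pics/w1.png

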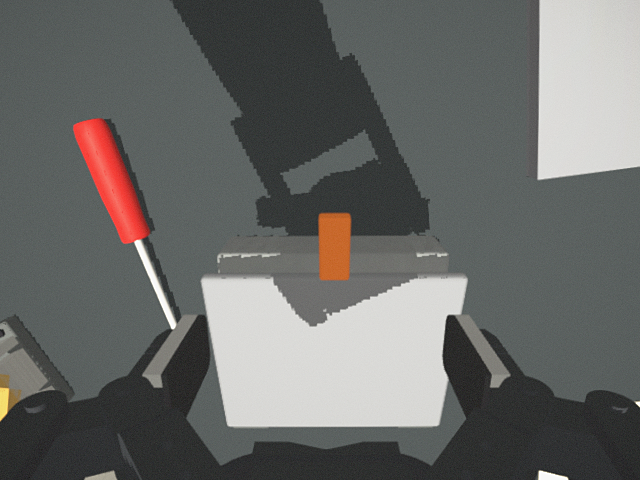

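```bash
python3 - <<'E'
from h import *
from scipy.optimize import least_squares
S=imaging.camera_model('scene');T=imaging.camera_model('top');M=imaging.camera_model('wrist')
P=np.array([[-152,90,11],[-152,-90,11],[-2,-90,11],[-2,90,11],[-196,10,11],[-196,-10,11]],float)
tp=np.array([[145,257.8],[215.8,267.9],[226.2,214.4],[158,202.8],[172.2,279.8],[180.8,280.8]])
sc=np.array([[398.3,164.5],[354.7,184.7],[395,214.2],[435.8,191.2],[367.2,165],[362.8,167.2]])
wp=np.array([[467,277],[203,277],[229,427],[438,427],[351,214],[319,214]])
def W(p,L):
    x,y,yaw,a=p; c,s=np.cos(a),np.sin(a)
    X=L[:,0]*c+L[:,2]*s; Z=-L[:,0]*s+L[:,2]*c; Y=L[:,1]
    return np.c_[x+X*np.cos(yaw)-Y*np.sin(yaw),y+X*np.sin(yaw)+Y*np.cos(yaw),55+Z]
def f(p,cams):
    w=W(p,P);r=[]
    if 't' in cams:r.append((proj(T,w)-tp).ravel()*1.9)
    if 's' in cams:r.append((proj(S,w)-sc).ravel()*1.9)
    if 'w' in cams:r.append((proj(M,w)-wp).ravel()*.7)
    return np.concatenate(r)
for cams in 'w','ts','tsw':
    r=least_squares(f,[608,237,-.2,.1],args=(cams,),loss='soft_l1')
    print(cams,r.x.round(3),np.sqrt(np.mean(r.fun**2)).round(2), 'tab',W(r.x,np.array([[-180,0,6.]])).round(1))
print(r.fun.reshape(-1,2).round(1).tolist())
print(proj(M,get_obs()['position']))
for a in (0.165,0.19,.4,.6,.8,.9,1.05): print(a,W([*r.x[:3],a],np.array([[-180,0,6.]])).round(1))
E
```

```text
w [ 6.04384e+02  2.44832e+02 -1.31000e-01  1.45000e-01] 0.93 tab [[428.7 268.   87. ]]
ts [ 6.01649e+02  2.41465e+02 -1.29000e-01  1.66000e-01] 1.29 tab [[426.6 264.1  90.7]]
tsw [ 6.02411e+02  2.43055e+02 -1.33000e-01  1.60000e-01] 1.64 tab [[427.2 266.5  89.6]]
[[-1.9, -0.6], [-2.0, 0.3], [-0.3, -4.2], [-1.5, -1.8], [-1.0, -1.3], [-2.2, -0.9], [-1.1, -0.5], [-0.6, -0.4], [-0.3, -1.7], [3.7, -1.3], [1.3, 0.7], [0.5, 0.6], [-0.6, -1.7], [-3.3, -1.6], [-3.4, -0.4], [-0.3, -0.6], [-1.5, 0.2], [-1.6, 0.2]]
[[324.92316167 315.87004776]]
0.165 [[427.4 266.5  90.5]]
0.19 [[428.3 266.4  94.9]]
0.4 [[440.4 264.8 130.6]]
0.6 [[458.5 262.3 161.6]]
0.8 [[482.4 259.1 188.3]]
0.9 [[496.2 257.3 199.7]]
1.05 [[518.8 254.3 214.1]]
```

Emit:
servo_tool --steps '[[[1,7.5,43,1,0],[1,0,43,0,0],[1,0,43,0,0],[0,0,0,0,0],[0,0,0,0,0]]]' --grip_force 40

```text
t: 4.25
position: [427.5, 270.7, 71.9]
ee_rot: [-1.573, -0.001, 1.44]
ft_force: [0.1, 0.4, 0.6]
gripper_width: 51.7
```

Emit:
servo_tool --steps '[[[0,0,0,0,0],[0,0,0,0,0],[0,0,0,0,0]]]'

```text
t: 4.62
position: [426.9, 264.9, 71.1]
ee_rot: [-1.571, 0.012, 1.443]
ft_force: [-1.4, -17.5, 2.4]
gripper_width: 19.2
```

```bash
python3 - <<'E'
from h import *
o=get_obs();print(o['t'],o['position'],o['ee_rot'],o['ft_force'],o['gripper_width'])
im=imaging.read_camera('wrist');cv2.imwrite('pics/w2.png',im[:,:,::-1])
im=imaging.read_camera('scene');cv2.imwrite('pics/s2.png',cv2.resize(im[130:250,320:480,::-1],None,fx=5,fy=5))
E
```

```text
4.625 [426.90935861 264.86629529  71.08842032] [-1.57132005  0.01157673  1.44324033] [ -1.40345533 -17.54831983   2.41519692] 19.198540585629196
```

View pics/w2.png

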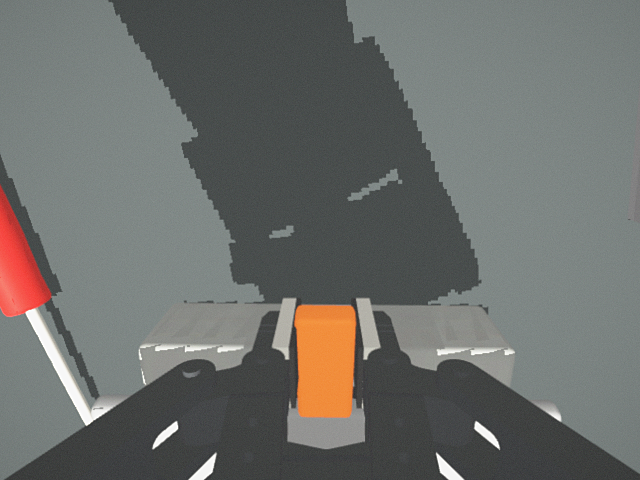

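View pics/s2.png

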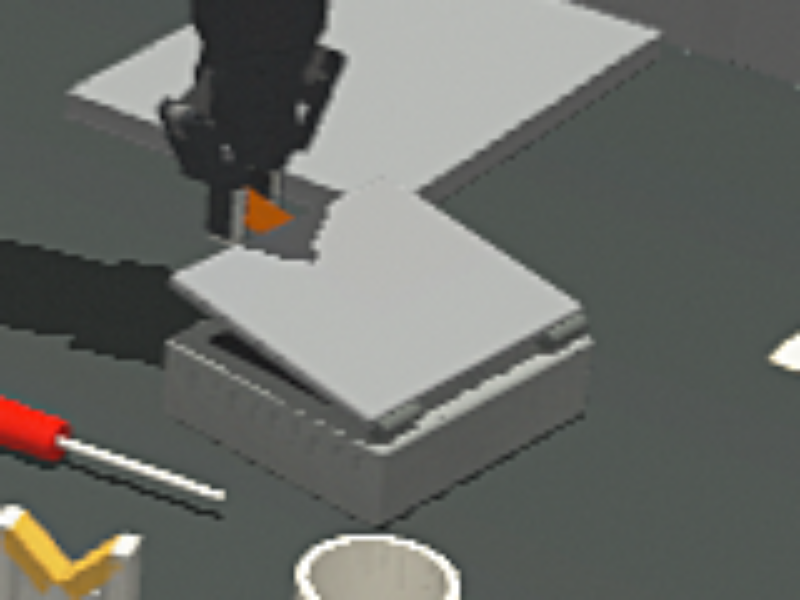

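```bash
python3 - <<'E'
import numpy as np
a=np.linspace(.155,1.07,11); X=-180*np.cos(a)+6*np.sin(a);Z=180*np.sin(a)+6*np.cos(a)
for dx,dz in zip(np.diff(X),np.diff(Z)): print([0,0,round(-dz,1),round(-dx,1),0])
E
```

```text
[0, 0, np.float64(-16.0), np.float64(-3.8), 0]
[0, 0, np.float64(-15.6), np.float64(-5.3), 0]
[0, 0, np.float64(-15.1), np.float64(-6.7), 0]
[0, 0, np.float64(-14.4), np.float64(-8.0), 0]
[0, 0, np.float64(-13.6), np.float64(-9.3), 0]
[0, 0, np.float64(-12.7), np.float64(-10.5), 0]
[0, 0, np.float64(-11.7), np.float64(-11.6), 0]
[0, 0, np.float64(-10.6), np.float64(-12.6), 0]
[0, 0, np.float64(-9.4), np.float64(-13.6), 0]
[0, 0, np.float64(-8.1), np.float64(-14.4), 0]
```

Emit:
servo_tool --steps '[[[0,-5,0,0,0],[0,0,0,0,0]]]'

```text
t: 4.97
position: [427.0, 264.7, 71.5]
ee_rot: [-1.574, -0.001, 1.44]
ft_force: [1.3, 0.5, -1.6]
gripper_width: 18.9
```

Emit:
servo_tool --steps '[[[0,0,-16,-3.8,0],[0,0,-15.6,-5.3,0],[0,0,-15,-6.7,0],[0,0,-14.4,-8,0],[0,0,-13.6,-9.3,0]]]'

```text
t: 5.6
position: [458.4, 260.5, 145.1]
ee_rot: [-1.568, -0.0, 1.439]
ft_force: [2.5, 4.1, -9.3]
gripper_width: 19.1
```

Emit:
servo_tool --steps '[[[0,0,-12.7,-10.5,0],[0,0,-11.7,-11.6,0],[0,0,-10.6,-12.6,0],[0,0,-9.4,-13.6,0],[0,0,-8,-14.4,0]]]'

```text
t: 6.22
position: [521.1, 252.0, 198.0]
ee_rot: [-1.568, 0.0, 1.439]
ft_force: [-4.5, 4.2, -6.4]
gripper_width: 19.4
```

Emit:
servo_tool --steps '[[[0,0,0,0,0],[0,0,0,0,0]]]'

```text
t: 6.48
position: [522.9, 251.8, 198.9]
ee_rot: [-1.576, -0.001, 1.439]
ft_force: [3.8, 2.2, -1.3]
gripper_width: 19.1
```

```bash
python3 - <<'E'
from h import *
o=get_obs();print(o['t'],o['position'],o['ee_rot'],o['ft_force'],o['gripper_width'])
im=imaging.read_camera('wrist');cv2.imwrite('pics/w3.png',im[:,:,::-1])
im=imaging.read_camera('scene');cv2.imwrite('pics/s3.png',cv2.resize(im[90:240,320:480,::-1],None,fx=4,fy=4))
E
```

```text
6.475 [522.90827945 251.84092632 198.87423392] [-1.57593728e+00 -8.75572563e-04  1.43888727e+00] [ 3.83676553  2.1710724  -1.25501014] 19.10771594275812
```

View pics/w3.png

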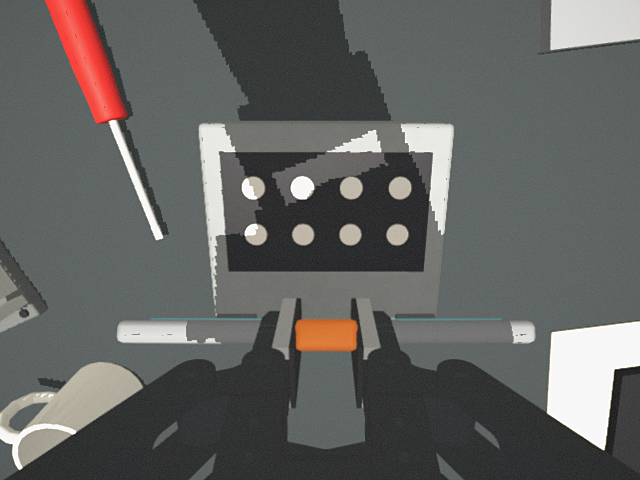

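View pics/s3.png

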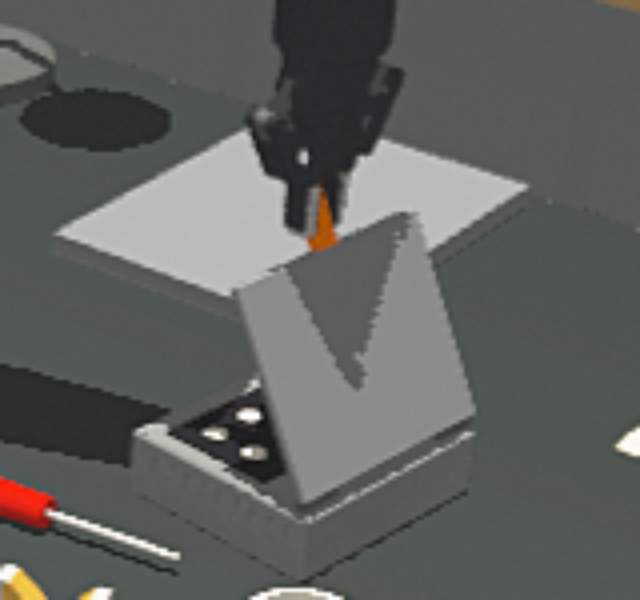

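Emit:
servo_tool --steps '[[[1,0,0,0,0],[1,0,0,0,0],[1,0,0,0,0],[1,0,-20,0,0],[1,0,-50,0,0]]]'

```text
t: 7.2
position: [519.6, 251.5, 266.2]
ee_rot: [-1.565, 0.003, 1.439]
ft_force: [0.4, 0.0, 0.5]
gripper_width: 85.2
```

```bash
python3 - <<'E'
from h import *
o=get_obs();print(o['t'],o['position'],o['ee_rot'],o['ft_force'],o['gripper_width'])
plan([545,-90,270],.245,8,[*o['position'][:2],o['position'][2]-0,o['ee_rot'][2]])
im=imaging.read_camera('scene');cv2.imwrite('pics/s4.png',cv2.resize(im[90:240,320:480,::-1],None,fx=4,fy=4))
E
```

```text
7.2 [519.6295881  251.45753863 266.16176573] [-1.56545727  0.00254095  1.43897485] [0.41130948 0.03933863 0.52241871] 85.24935958327686
[-41.9, -0.5, -8.8, np.float64(0.149)]
[-40.1, -0.5, -14.9, np.float64(0.149)]
[-37.5, -0.5, -20.7, np.float64(0.149)]
[-34.0, -0.5, -26.0, np.float64(0.149)]
[-29.7, -0.5, -30.8, np.float64(0.149)]
[-24.8, -0.5, -34.9, np.float64(0.149)]
[-19.4, -0.5, -38.2, np.float64(0.149)]
[-13.5, -0.5, -40.6, np.float64(0.149)]
```

View pics/s4.png

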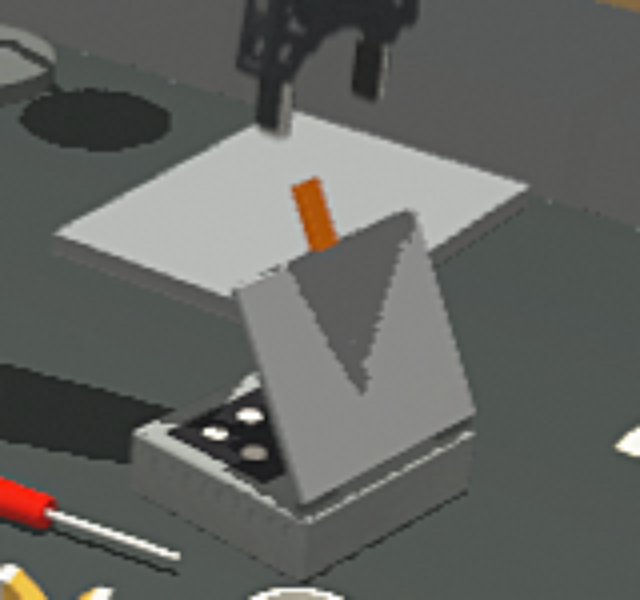

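The panel stayed up after release, with its corners in the crop at (236,290), (413,212) and (302,502). I'll fit the angle before leaving.

```bash
python3 - <<'E'
from h import *
from scipy.optimize import least_squares
S=imaging.camera_model('scene')
P=np.array([[-152,-90,11],[-152,90,11],[-2,-90,11],[-2,90,11],[-196,-10,11],[-196,10,11]],float)
sc=np.array([[379,162.5],[423.3,143],[395.5,215.3],[438.5,193],[393.3,136.8],[399.5,134.5]])
def W(p,L):
    x,y,yaw,a=p; c,s=np.cos(a),np.sin(a)
    X=L[:,0]*c+L[:,2]*s; Z=-L[:,0]*s+L[:,2]*c; Y=L[:,1]
    return np.c_[x+X*np.cos(yaw)-Y*np.sin(yaw),y+X*np.sin(yaw)+Y*np.cos(yaw),55+Z]
r=least_squares(lambda p:(proj(S,W(p,P))-sc).ravel(),[602,241,-.13,1.05]);print(r.x,r.fun.round(1))
r=least_squares(lambda a:(proj(S,W([602.4,241,-.133,a[0]],P))-sc).ravel(),[1.05]);print(r.x)
E
```

```text
[ 6.01919073e+02  2.37081893e+02 -1.32610856e-01  1.05349989e+00] [-0.6 -0.7 -0.2 -1.4  0.4  1.5  0.3  0.7  0.6 -0.4 -0.5 -0.3]
[1.03217138]
```

Emit:
servo_tool --steps '[[[1,-42,0,-9,0.149],[1,-40,0,-15,0.149],[1,-37.5,0,-21,0.149],[1,-34,0,-26,0.149],[1,-30,0,-31,0.149]]]'

```text
t: 7.88
position: [538.0, 36.6, 269.3]
ee_rot: [-1.573, -0.002, 0.689]
ft_force: [-0.1, 0.4, -0.8]
gripper_width: 85.8
```

Emit:
servo_tool --steps '[[[1,-25,0,-35,0.149],[1,-19,0,-38,0.149],[1,-13.5,0,-41,0.149],[1,0,0,0,0],[1,0,0,0,0]]]'

```text
t: 8.5
position: [547.8, -90.0, 268.3]
ee_rot: [-1.571, -0.001, 0.248]
ft_force: [-0.5, 0.1, 0.8]
gripper_width: 85.5
```

```bash
python3 - <<'E'
from h import *
o=get_obs();print(o['t'],o['position'],o['ee_rot'],o['ft_force'])
m=imaging.camera_model('wrist')
import pickle;pickle.dump(m,open('m_v.pkl','wb'))
im=imaging.read_camera('wrist');cv2.imwrite('pics/w5.png',im[:,:,::-1])
for n in ('vblock','vblock_seat'):
  print([(d['xy'],round(d['p'],2)) for d in imaging.spot_point(n,'wrist')])
E
```

```text
8.5 [547.77311584 -90.02508774 268.3129594 ] [-1.57108137e+00 -1.14860124e-03  2.47733856e-01] [-0.54457512  0.12218802  0.84614992]
[([333.2, 185.7], 0.83)]
[([334.3, 199.4], 0.73)]
```

View pics/w5.png

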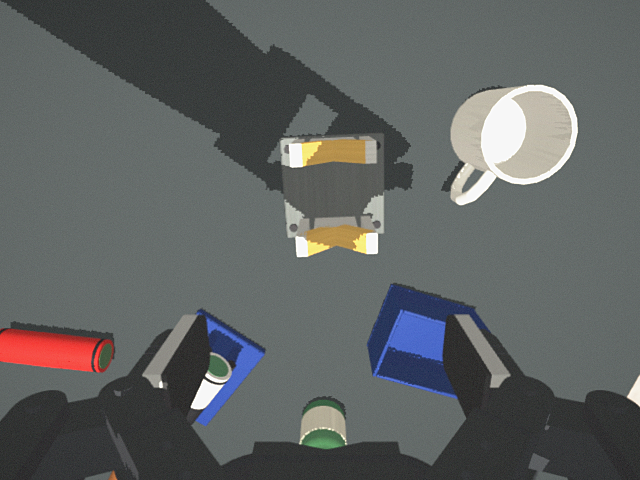

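Display is at about 1.05 rad (60°). The V-block sits in the wrist picture at about (335,195). I'll enlarge it for a corner fit.

```bash
python3 - <<'E'
import cv2
a=cv2.imread('pics/w5.png');cv2.imwrite('pics/w5c.png',cv2.resize(a[120:265,270:400],None,fx=4.1,fy=4.1,interpolation=cv2.INTER_CUBIC))
E
```

```text
(no output)
```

View pics/w5c.png

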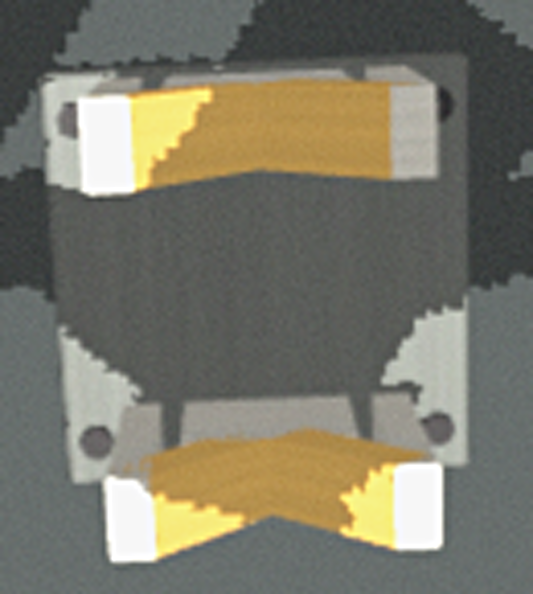

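```bash
python3 - <<'E'
from h import *
from scipy.optimize import least_squares
import pickle
M=pickle.load(open('m_v.pkl','rb'));T=imaging.camera_model('top')
L=[(-35,-48,75.5,78,95),(35,-48,75.5,437,87),(-35,-30,75.5,82,194),(35,-30,75.5,437,178),(-26,-48,75.5,130,93),(-26,-30,75.5,133,190),(26,-48,75.5,389,85),(26,-30,75.5,390,178),(0,-30,49.5,262,170),
(-35,30,75.5,105,478),(35,30,75.5,442,463),(-35,48,75.5,112,562),(35,48,75.5,440,548),(-26,48,75.5,156,558),(26,48,75.5,395,547),(0,48,49.5,272,516),(26,30,75.5,397,463),(-50,-50,14,42,78),(50,-50,14,467,55),(-50,50,14,75,482),(50,50,14,467,465)]
L=np.array(L,float);P=L[:,:3];px=L[:,3:]/4.1+[270,120]
def W(p,z=0):
    x,y,a=p[:3];return np.c_[x+P[:,0]*np.cos(a)-P[:,1]*np.sin(a),y+P[:,0]*np.sin(a)+P[:,1]*np.cos(a),P[:,2]+z]
r=least_squares(lambda p:(proj(M,W(p))-px).ravel(),[554,-85,.245],loss='soft_l1');print(r.x.round(3),np.sqrt(np.mean(r.fun**2)));print((proj(M,W(r.x))-px).round(1).tolist())
r=least_squares(lambda p:(proj(M,W(p,p[3]))-px).ravel(),[554,-85,.245,0],loss='soft_l1');print(r.x.round(3),np.sqrt(np.mean(r.fun**2)))
# top check: crop5 offset(290,195) valley mids
for c in ([68,187],[212,152]): print(at_z(T,[c[0]/5+290,c[1]/5+195],49.5))
E
```

```text
[ 5.69401e+02 -1.36326e+02  2.13000e-01] 77.79277665996271
[[5.8, 167.0], [-5.6, 171.3], [5.1, 125.0], [-4.2, 131.3], [3.0, 167.8], [2.6, 126.2], [-3.7, 171.5], [-2.7, 131.0], [-0.6, 120.5], [0.3, -8.1], [-0.5, -1.7], [-1.1, -49.0], [1.5, -42.8], [-1.2, -47.7], [1.9, -42.9], [0.4, -43.1], [0.0, -2.0], [4.6, 145.3], [-5.1, 153.9], [-3.0, -46.3], [2.4, -38.6]]
[560.182 -84.039  -2.933 -12.954] 53.35516196197378
[543.04214499 -47.46715775  49.5       ]
[ 562.7644238  -122.49533812   49.5       ]
```

```bash
python3 - <<'E'
from h import *
from scipy.optimize import least_squares
import pickle
M=pickle.load(open('m_v.pkl','rb'));T=imaging.camera_model('top')
L=[(-35,-48,75.5,78,95),(35,-48,75.5,437,87),(-35,-30,75.5,82,194),(35,-30,75.5,437,178),(-26,-48,75.5,130,93),(-26,-30,75.5,133,190),(26,-48,75.5,389,85),(26,-30,75.5,390,178),(0,-30,49.5,262,170),
(-35,30,75.5,105,478),(35,30,75.5,442,463),(-35,48,75.5,112,562),(35,48,75.5,440,548),(-26,48,75.5,156,558),(26,48,75.5,395,547),(0,48,49.5,272,516),(26,30,75.5,397,463),(-50,-50,14,42,78),(50,-50,14,467,55),(-50,50,14,75,482),(50,50,14,467,465)]
L=np.array(L,float);L[:,1]*=-1;P=L[:,:3];px=L[:,3:]/4.1+[270,120]
def W(p,z=0):
    x,y,a=p[:3];return np.c_[x+P[:,0]*np.cos(a)-P[:,1]*np.sin(a),y+P[:,0]*np.sin(a)+P[:,1]*np.cos(a),P[:,2]+z]
r=least_squares(lambda p:(proj(M,W(p))-px).ravel(),[554,-85,.245],loss='soft_l1');print(r.x.round(3),np.sqrt(np.mean(r.fun**2)));print((proj(M,W(r.x))-px).round(1).tolist())
r=least_squares(lambda p:(proj(M,W(p,p[3]))-px).ravel(),[554,-85,.245,0],loss='soft_l1');print(r.x.round(3),np.sqrt(np.mean(r.fun**2)))
o=get_obs()
plan([457,-315,240],-.385,6)
E
```

```text
[ 5.55465e+02 -8.27730e+01  2.92000e-01] 0.6494673252099734
[[0.6, 1.4], [-0.2, -0.6], [1.2, -0.4], [0.0, -0.3], [-0.9, 1.3], [-0.3, 0.1], [0.4, 0.4], [0.5, 0.2], [-0.6, -0.3], [0.4, 0.2], [-0.7, 0.3], [0.1, -0.8], [-0.1, -0.7], [-0.4, -0.2], [0.6, -0.0], [0.2, -0.6], [-0.2, 0.8], [-1.1, -1.1], [0.5, -0.3], [-1.4, 0.6], [0.7, 0.6]]
[ 5.55493e+02 -8.28290e+01  2.92000e-01 -3.13000e-01] 0.649308070440909
[-23.9, 4.6, -32.8, np.float64(0.106)]
[-20.3, 4.6, -35.1, np.float64(0.106)]
[-16.5, 4.6, -37.0, np.float64(0.106)]
[-12.5, 4.6, -38.6, np.float64(0.106)]
[-8.4, 4.6, -39.7, np.float64(0.106)]
[-4.1, 4.6, -40.4, np.float64(0.106)]
```

```bash
python3 - <<'E'
from h import *
from scipy.optimize import least_squares
T=imaging.camera_model('top')
L=np.array([(35,48,75.5,24,120),(35,30,75.5,65,112),(-35,48,75.5,60,255),(-35,30,75.5,100,243),(35,-30,75.5,170,80),(35,-48,75.5,210,70),(-35,-30,75.5,205,215),(-35,-48,75.5,245,203),(-50,50,14,72,293),(-50,-50,14,248,243),(26,48,75.5,30,138),(-26,48,75.5,58,238),(26,-48,75.5,214,92),(-26,-48,75.5,240,184)],float)
P=L[:,:3];px=L[:,3:]/5+[290,195]
def W(p,z=0):
    x,y,a=p[:3];return np.c_[x+P[:,0]*np.cos(a)-P[:,1]*np.sin(a),y+P[:,0]*np.sin(a)+P[:,1]*np.cos(a),P[:,2]+z]
r=least_squares(lambda p:(proj(T,W(p))-px).ravel(),[554,-85,.245],loss='soft_l1');print(r.x.round(3),np.sqrt(np.mean(r.fun**2)));print((proj(T,W(r.x))-px).round(1).tolist())
E
```

```text
[ 5.53006e+02 -8.24270e+01  2.85000e-01] 0.4820130713982626
[[0.6, 0.4], [-0.8, 0.2], [0.6, -0.5], [-0.6, 0.0], [0.7, 0.4], [-0.6, 0.6], [0.9, -0.6], [-0.3, -0.0], [-0.5, -0.1], [0.4, 0.0], [0.4, 0.1], [0.1, -0.5], [-0.5, -0.5], [-0.3, 0.4]]
```

V-block: about (555,-82.7), yaw 0.29 (top and wrist pictures agree to 2.5 mm). Next I'll go over the lens.

Emit:
servo_tool --steps '[[[1,-24,5,-33,0.106],[1,-20,5,-35,0.106],[1,-16.5,5,-37,0.106],[1,-12.5,5,-39,0.106],[1,-8.5,5,-40,0.106]]]'

```text
t: 9.28
position: [471.5, -279.1, 242.5]
ee_rot: [-1.571, -0.0, -0.284]
ft_force: [1.0, 0.0, -0.3]
gripper_width: 85.6
```

Emit:
servo_tool --steps '[[[1,-4,5,-40,0.106],[1,0,0,0,0],[1,0,0,0,0]]]'

```text
t: 9.65
position: [457.1, -315.4, 237.4]
ee_rot: [-1.57, -0.0, -0.387]
ft_force: [-0.7, 0.4, 0.0]
gripper_width: 85.5
```

```bash
python3 - <<'E'
from h import *
o=get_obs();print(o['t'],o['position'],o['ee_rot'],o['ft_force'])
m=imaging.camera_model('wrist')
import pickle;pickle.dump(m,open('m_l.pkl','wb'))
im=imaging.read_camera('wrist');cv2.imwrite('pics/w6.png',im[:,:,::-1])
for n in ('lens','rack'):
  print([(d['xy'],round(d['p'],2)) for d in imaging.spot_point(n,'wrist')])
E
```

```text
9.65 [ 457.09362022 -315.37925132  237.44177822] [-1.57027756e+00 -4.94401167e-05 -3.87222083e-01] [-0.69164112  0.43558167  0.02499076]
[([331.7, 396.0], 0.93), ([178.4, 282.0], 0.82), ([338.2, 230.1], 0.61)]
[]
```

View pics/w6.png

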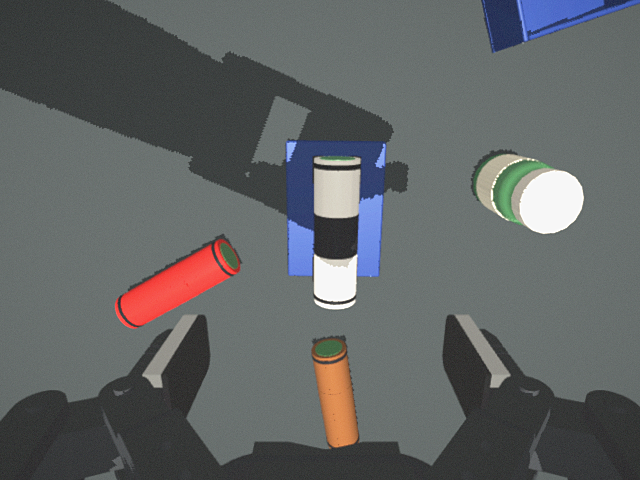

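```bash
python3 - <<'E'
import cv2
a=cv2.imread('pics/w6.png');cv2.imwrite('pics/w6c.png',cv2.resize(a[135:315,270:400],None,fx=3.3,fy=3.3,interpolation=cv2.INTER_CUBIC))
E
```

```text
(no output)
```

View pics/w6c.png

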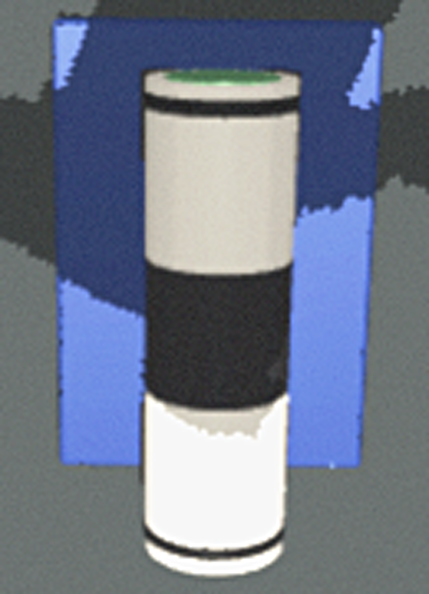

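```bash
python3 - <<'E'
from h import *
from scipy.optimize import least_squares
import pickle
M=pickle.load(open('m_l.pkl','rb'));T=imaging.camera_model('top')
c=lambda u,v:np.array([u/3.3+270,v/3.3+135])
th=np.linspace(0,np.pi,181)
def circ(p,yl):
    x,y,a=p[:3];X=18*np.cos(th);Z=60+18*np.sin(th)+(p[3] if len(p)>3 else 0)
    return proj(M,np.c_[x+X*np.cos(a)-yl*np.sin(a),y+X*np.sin(a)+yl*np.cos(a),Z])
def f(p):
    r=[]
    for yl,v in ((17,c(0,275)[1]),(-17,c(0,409)[1]),(-60,c(0,577)[1])):
        q=circ(p,yl); r.append(q[:,1].max()-v)
    for yl,l,rr in ((50,145,297),(17,145,292),(-17,145,289),(-52,145,285)):
        q=circ(p,yl); r+= [q[:,0].min()-c(l,0)[0], q[:,0].max()-c(rr,0)[0]]
    return np.array(r)
r=least_squares(f,[457,-330,-.385]);print(r.x.round(3),r.fun.round(1))
r=least_squares(f,[457,-330,-.385,0]);print(r.x.round(3),r.fun.round(1))
J=at_z(T,[427,205],95);print('jar',J,at_z(M,[549,201],95))
x=r.x;a=x[2];d=J[:2]-x[:2];print('jar in lens frame',d@[np.cos(a),np.sin(a)],d@[-np.sin(a),np.cos(a)])
# rack corners
for q in ((52,18),(383,22),(62,465),(362,467)): print(at_z(M,c(*q),10).round(1))
E
```

```text
[ 4.59077e+02 -3.35081e+02 -3.94000e-01] [ 0.   1.  -1.1  0.  -0.1  0.1  0.1  0.2 -0.3  0.3 -0.3]
[ 4.59415e+02 -3.34044e+02 -3.94000e-01  2.95400e+00] [-0.4  1.  -0.6 -0.2  0.1 -0.1  0.3 -0.  -0.1  0.1 -0.1]
jar [ 612.64424328 -361.51256241   95.        ] [ 613.31423233 -360.68890024   95.        ]
jar in lens frame 152.04904528244214 33.38922111295335
[ 445.  -253.1   10. ]
[ 527.2 -287.6   10. ]
[ 395.2 -373.    10. ]
[ 477.8 -407.3   10. ]
```

In w6 the candidates are red (178,282), brown (335,395), and silver with a black band (336,235) in the blue rack. The silver one is the lens, and the crop confirms it. Lens: (459.2,-334.7), yaw -0.394, and the rack centre matches. Grasp it.

Emit:
servo_tool --steps '[[[1,9,20,-17,0.007],[1,0,50,0,0],[1,0,50,0,0],[1,0,40,0,0],[1,0,20,0,0]]]' --grip_force 50

```text
t: 10.42
position: [458.0, -333.6, 54.9]
ee_rot: [-1.569, 0.003, -0.394]
ft_force: [0.1, -0.1, 0.4]
gripper_width: 85.5
```

Emit:
servo_tool --steps '[[[1,0,18,0,0],[1,0,0,0,0],[0.6,0,0,0,0],[0.6,0,0,0,0]]]'

```text
t: 10.92
position: [459.3, -336.3, 40.9]
ee_rot: [-1.572, -0.003, -0.396]
ft_force: [0.3, -0.0, 0.1]
gripper_width: 52.0
```

```bash
python3 - <<'E'
from h import *
o=get_obs();print(o['t'],o['position'],o['ee_rot'],o['ft_force'],o['gripper_width'])
im=imaging.read_camera('wrist');cv2.imwrite('pics/w7.png',im[:,:,::-1])
E
```

```text
10.925 [ 459.34659442 -336.33247148   40.88672858] [-1.5719801  -0.00266578 -0.39601803] [ 0.27980559 -0.0407224   0.07114745] 52.04941809205262
```

View pics/w7.png

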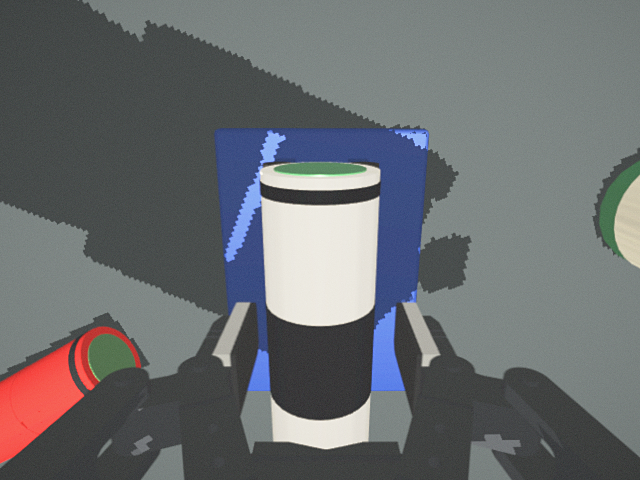

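The lens is centred between the pads (columns 268–374, pads at about 250 and 397). Close and lift.

Emit:
servo_tool --steps '[[[0,0,0,0,0],[0,0,0,0,0],[0,0,0,0,0],[0,0,0,0,0]]]'

```text
t: 11.48
position: [457.7, -335.3, 40.4]
ee_rot: [-1.571, 0.003, -0.396]
ft_force: [-5.0, 0.9, 6.1]
gripper_width: 35.2
```

Emit:
servo_tool --steps '[[[0,0,-10,0,0],[0,0,-30,0,0],[0,0,-40,0,0],[0,0,-40,0,0],[0,0,0,0,0]]]'

```text
t: 12.1
position: [460.5, -337.4, 163.9]
ee_rot: [-1.574, -0.009, -0.396]
ft_force: [0.6, -0.6, -1.8]
gripper_width: 34.6
```

```bash
python3 - <<'E'
from h import *
o=get_obs();print(o['t'],o['position'],o['ee_rot'],o['ft_force'],o['gripper_width'])
import pickle
pickle.dump(imaging.camera_model('wrist'),open('m_h.pkl','wb'))
im=imaging.read_camera('wrist');cv2.imwrite('pics/w8.png',im[:,:,::-1])
im=imaging.read_camera('scene');cv2.imwrite('pics/s8.png',im[:,:,::-1])
E
```

```text
12.1 [ 460.54360883 -337.38171638  163.91054593] [-1.57444006 -0.00868342 -0.39588971] [ 0.63177932 -0.60700053 -1.81729786] 34.613651093825126
```

View pics/w8.png

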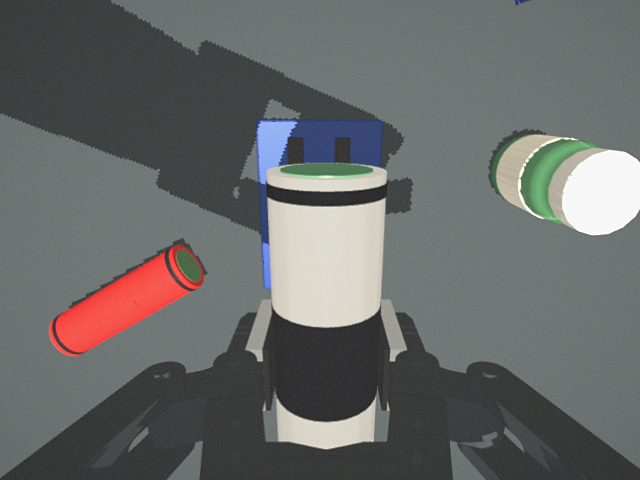

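View pics/s8.png

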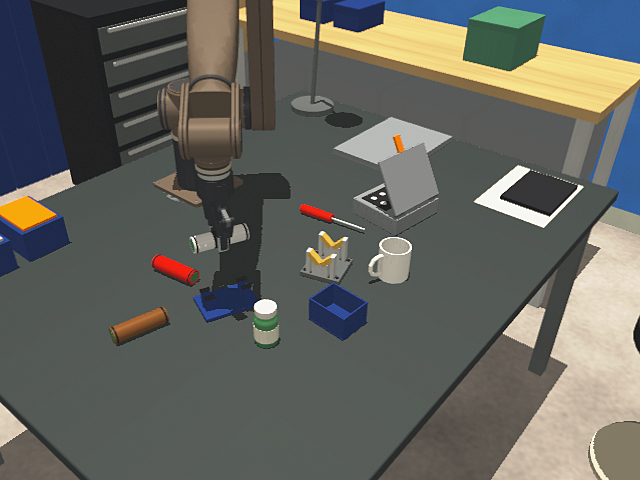

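```bash
python3 - <<'E'
from h import *
from scipy.optimize import least_squares
import pickle
a=cv2.imread('pics/w8.png');cv2.imwrite('pics/w8c.png',cv2.resize(a[150:450,250:400],None,fx=2,fy=2,interpolation=cv2.INTER_CUBIC))
print([ (r,[int(v) for v in a[r,326]]) for r in list(range(160,180,2))+list(range(318,334,2))+list(range(414,428,2))])
M=pickle.load(open('m_h.pkl','rb'))
p0=np.array([460.5,-337.4,163.9]);yw=-.396
ex=np.array([np.cos(yw),np.sin(yw),0]);ez=np.array([-np.sin(yw),np.cos(yw),0]);up=np.array([0,0,1.])
th=np.linspace(0,2*np.pi,361)
def circ(p,yl):
    s,h,pit,dx=p
    ax=ez*np.cos(pit)+up*np.sin(pit); nn=-ez*np.sin(pit)+up*np.cos(pit)
    C=p0+ex*dx+ez*s+up*h+ax*yl
    return proj(M,C+18*np.cos(th)[:,None]*ex+18*np.sin(th)[:,None]*nn)
def f(p):
    q1=circ(p,17);q2=circ(p,-17);q3=circ(p,60);qq=circ(p,40)
    return np.array([q1[:181,1].max()-326,q2[:181,1].max()-422,q3[:,1].min()-163,q3[:,0].min()-266.5,q3[:,0].max()-386.5,q1[:,0].min()-272,q1[:,0].max()-382.5])
r=least_squares(f,[0,19,0,0],x_scale=[1,1,.02,1]);print(r.x.round(3),r.fun.round(1))
E
```

```text
[(160, [117, 69, 51]), (162, [115, 85, 68]), (164, [85, 121, 80]), (166, [86, 119, 79]), (168, [83, 117, 81]), (170, [92, 122, 82]), (172, [90, 120, 78]), (174, [85, 118, 80]), (176, [231, 255, 230]), (178, [190, 208, 207]), (318, [208, 221, 223]), (320, [209, 218, 221]), (322, [205, 217, 220]), (324, [208, 220, 223]), (326, [197, 210, 219]), (328, [61, 60, 60]), (330, [46, 47, 49]), (332, [47, 43, 44]), (414, [45, 50, 52]), (416, [48, 48, 47]), (418, [52, 50, 51]), (420, [46, 43, 46]), (422, [167, 176, 182]), (424, [206, 214, 220]), (426, [204, 215, 220])]
[ 1.79  20.737 -0.023  1.131] [-0.1  0.3 -0.2  0.3  0.6  0.2 -1.1]
```

View pics/w8c.png

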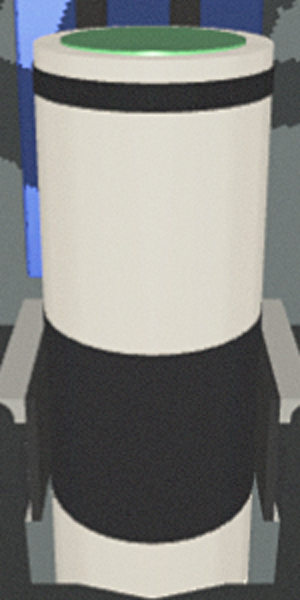

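```bash
python3 -c "
from h import *
plan([555.2,-84.4,150],.29,8)"
```

```text
[-0.9, 1.1, 33.6, np.float64(-0.086)]
[2.0, 1.1, 33.5, np.float64(-0.086)]
[4.8, 1.1, 33.3, np.float64(-0.086)]
[7.7, 1.1, 32.7, np.float64(-0.086)]
[10.4, 1.1, 31.9, np.float64(-0.086)]
[13.1, 1.1, 30.9, np.float64(-0.086)]
[15.7, 1.1, 29.7, np.float64(-0.086)]
[18.2, 1.1, 28.2, np.float64(-0.086)]
```

Emit:
servo_tool --steps '[[[0,-1,0,34,-0.086],[0,2,0,33.5,-0.086],[0,5,0,33,-0.086],[0,8,0,33,-0.086],[0,10,0,32,-0.086]]]'

```text
t: 12.82
position: [518.0, -176.4, 156.3]
ee_rot: [-1.568, 0.004, 0.037]
ft_force: [-0.5, -0.7, -2.4]
gripper_width: 34.7
```

Emit:
servo_tool --steps '[[[0,13,0,31,-0.086],[0,16,0,30,-0.086],[0,18,0,28,-0.086],[0,0,15,0,0],[0,0,0,0,0]]]'

```text
t: 13.45
position: [552.8, -83.6, 140.4]
ee_rot: [-1.567, 0.006, 0.292]
ft_force: [0.9, -0.3, -3.1]
gripper_width: 34.8
```

```bash
python3 - <<'E'
from h import *
o=get_obs();print(o['t'],o['position'],o['ee_rot'],o['ft_force'],o['ft_torque'],o['gripper_width'])
plan([555.2,-84.4,80],.29,1)
im=imaging.read_camera('wrist');cv2.imwrite('pics/w9.png',im[:,:,::-1])
im=imaging.read_camera('top');cv2.imwrite('pics/t9.png',cv2.resize(im[180:290,250:390,::-1],None,fx=5,fy=5,interpolation=cv2.INTER_CUBIC))
E
```

```text
13.45 [552.78726451 -83.57266123 140.38734085] [-1.56679804  0.00629849  0.29171649] [ 0.93475556 -0.25451438 -3.11586926] [0.01132356 0.00123096 0.01155972] 34.84733844551221
[2.1, 60.4, -1.5, np.float64(0.002)]
```

View pics/w9.png

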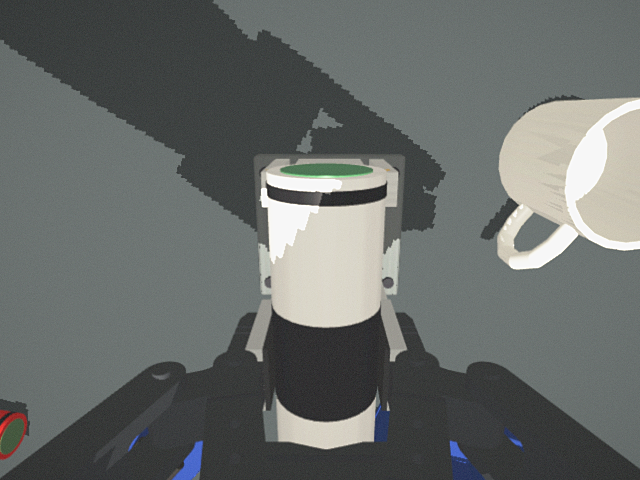

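View pics/t9.png

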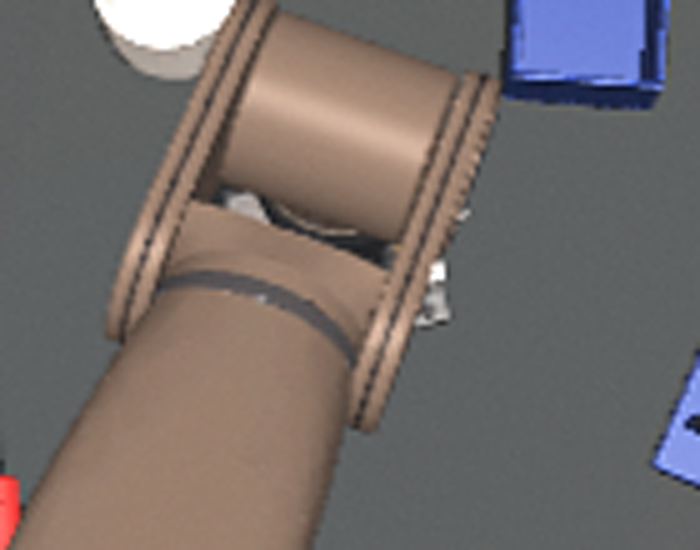

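In w9 the block's midline is at column 330 and the lens at 326.5, about 2 mm apart. This matches the planned +2 mm x correction. Descending.

Emit:
servo_tool --steps '[[[0,2,30,-1.5,0],[0,0,30,0,0],[0,0,14,0,0],[0,0,4,0,0],[0,0,0,0,0]]]'

```text
t: 14.18
position: [558.2, -85.4, 67.1]
ee_rot: [-1.572, -0.001, 0.292]
ft_force: [0.4, 0.2, -1.6]
gripper_width: 34.2
```

```bash
python3 - <<'E'
from h import *
for i in range(3):
    o=get_obs();print(o['t'],o['position'].round(2),o['ee_rot'].round(4),o['ft_force'].round(1),o['ft_torque'].round(2),round(o['gripper_width'],1))
    if i==0: im=imaging.read_camera('scene')
    if i==1: im2=imaging.read_camera('wrist')
cv2.imwrite('pics/s10.png',cv2.resize(im[215:295,270:380,::-1],None,fx=7,fy=7,interpolation=cv2.INTER_CUBIC));cv2.imwrite('pics/w10.png',im2[:,:,::-1])
E
```

```text
14.175 [558.22 -85.41  67.12] [-1.5716e+00 -1.1000e-03  2.9160e-01] [ 0.4  0.2 -1.6] [-0.06  0.02 -0.04] 34.2
14.225 [558.51 -85.45  67.53] [-1.5721 -0.0017  0.2917] [ 0.1  0.6 -1.4] [ 0.06 -0.08 -0.06] 34.4
14.275 [558.62 -85.39  67.72] [-1.5723 -0.002   0.2919] [-0.3  0.2 -2. ] [-0.05  0.   -0.07] 35.0
```

View pics/s10.png

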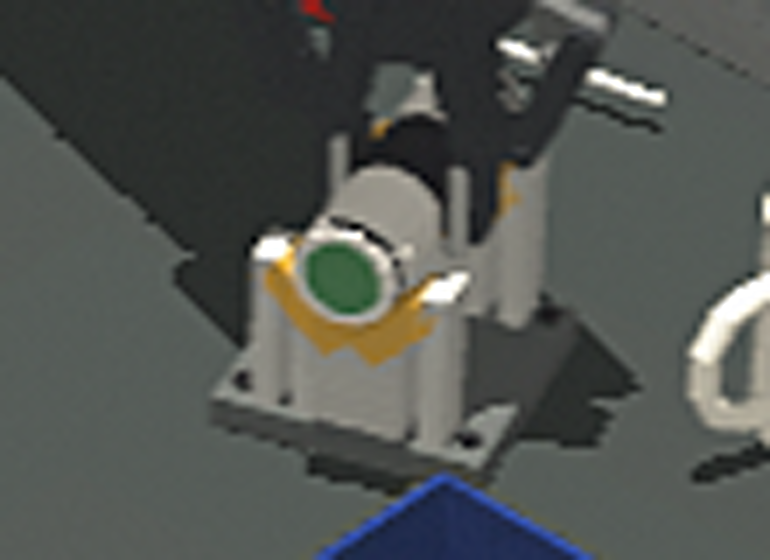

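View pics/w10.png

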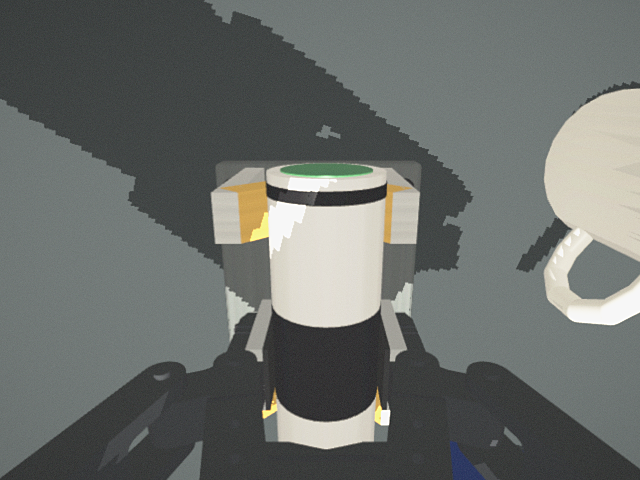

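```bash
python3 - <<'E'
from h import *
from scipy.optimize import least_squares
o=get_obs();M=imaging.camera_model('wrist')
a=cv2.imread('pics/w10.png');cv2.imwrite('pics/w10c.png',cv2.resize(a[150:270,200:430],None,fx=3.4,fy=3.4,interpolation=cv2.INTER_CUBIC))
L=np.array([(-35,48,75.5,213,193),(-35,30,75.5,215,243),(35,48,75.5,419,192),(35,30,75.5,416,243)],float);P=L[:,:3];px=L[:,3:]
def W(p):
    x,y,a=p[:3];return np.c_[x+P[:,0]*np.cos(a)-P[:,1]*np.sin(a),y+P[:,0]*np.sin(a)+P[:,1]*np.cos(a),P[:,2]]
r=least_squares(lambda p:(proj(M,W(p))-px).ravel(),[554,-85,.29]);print(r.x.round(3),r.fun.round(1))
w=o['ee_rot'][2];d=r.x[:2]-o['position'][:2];print(o['position'].round(1),w,'block in tool x,z:',d@[np.cos(w),np.sin(w)],d@[-np.sin(w),np.cos(w)])
E
```

```text
[ 5.5538e+02 -8.2665e+01  2.9300e-01] [-1.3 -0.5  1.1  0.3  0.4  0.3 -0.1 -0. ]
[558.6 -85.4  67.7] 0.2918772619090033 block in tool x,z: -2.315688997843159 3.5435851071427
```

View pics/w10c.png

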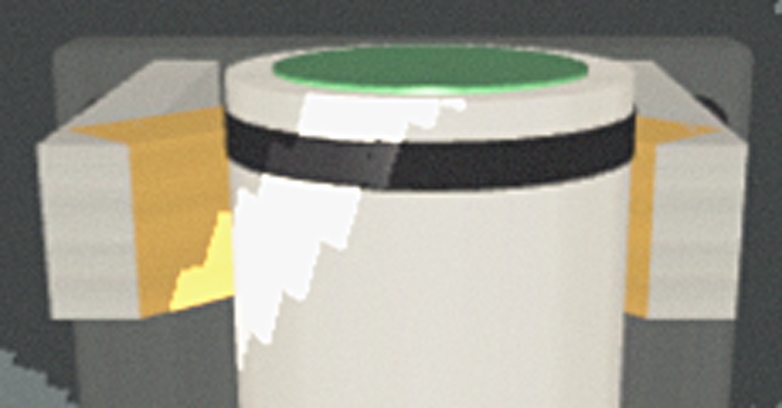

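Emit:
servo_tool --steps '[[[0,-3.4,3,1.5,0],[0,0,4,0,0],[0,0,0,0,0],[0,0,0,0,0]]]'

```text
t: 14.78
position: [554.0, -84.5, 59.3]
ee_rot: [-1.571, 0.0, 0.292]
ft_force: [-0.3, 0.2, -1.6]
gripper_width: 35.1
```

Emit:
servo_tool --steps '[[[0,0,2,0,0],[0,0,1,0,0],[0,0,0,0,0]]]'

```text
t: 15.15
position: [554.0, -84.5, 56.2]
ee_rot: [-1.571, 0.0, 0.292]
ft_force: [0.4, 0.2, -2.5]
gripper_width: 34.5
```

Emit:
servo_tool --steps '[[[0,0,1,0,0],[0,0,0,0,0]]]'

```text
t: 15.4
position: [554.4, -84.6, 55.6]
ee_rot: [-1.571, -0.001, 0.292]
ft_force: [1.3, 0.7, -1.0]
gripper_width: 34.4
```

Emit:
servo_tool --steps '[[[0,0,1,0,0],[0,0,0,0,0],[0,0,0,0,0]]]'

```text
t: 15.78
position: [554.5, -84.6, 55.4]
ee_rot: [-1.571, -0.001, 0.292]
ft_force: [-0.5, 0.7, 5.8]
gripper_width: 34.7
```

Emit:
servo_tool --steps '[[[0,0,1,0,0],[0,0,0,0,0],[0,0,0,0,0]]]'

```text
t: 16.15
position: [554.5, -84.6, 55.4]
ee_rot: [-1.571, -0.0, 0.292]
ft_force: [-3.3, 1.9, 10.6]
gripper_width: 34.9
```

```bash
python3 - <<'E'
from h import *
from scipy.optimize import least_squares
M=imaging.camera_model('wrist')
F=[]
im2=imaging.read_camera('wrist');F.append(get_obs())
im=imaging.read_camera('scene');F.append(get_obs())
r=imaging.spot_point('lens','wrist');F.append(get_obs())
print(np.mean([o['ft_force'] for o in F],0).round(1),np.mean([o['position'] for o in F],0).round(2),[o['ft_torque'].round(2) for o in F],F[-1]['t'])
cv2.imwrite('pics/s11.png',cv2.resize(im[215:295,270:380,::-1],None,fx=7,fy=7,interpolation=cv2.INTER_CUBIC));cv2.imwrite('pics/w11.png',cv2.resize(im2[150:270,200:430,::-1],None,fx=3.4,fy=3.4,interpolation=cv2.INTER_CUBIC))
E
```

```text
[-4.5  1.7 10.1] [554.51 -84.62  55.37] [array([0.27, 0.65, 0.05]), array([0.21, 0.63, 0.1 ]), array([0.3 , 0.59, 0.08])] 16.3
```

View pics/s11.png

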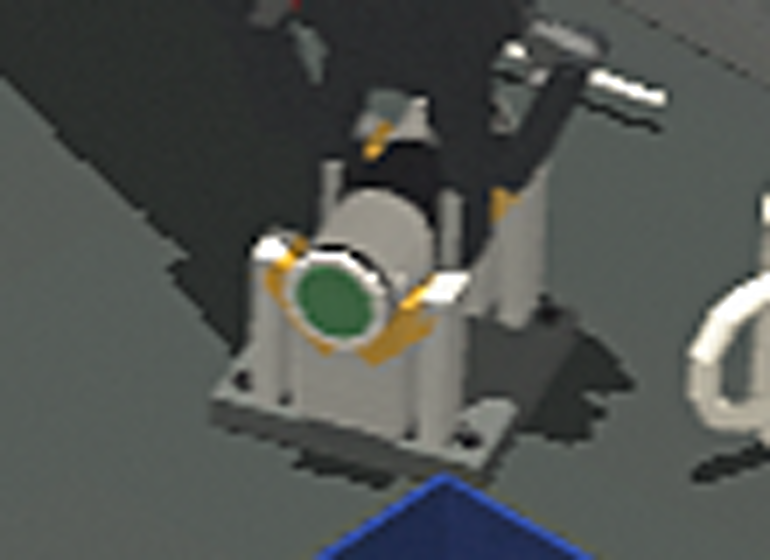

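View pics/w11.png

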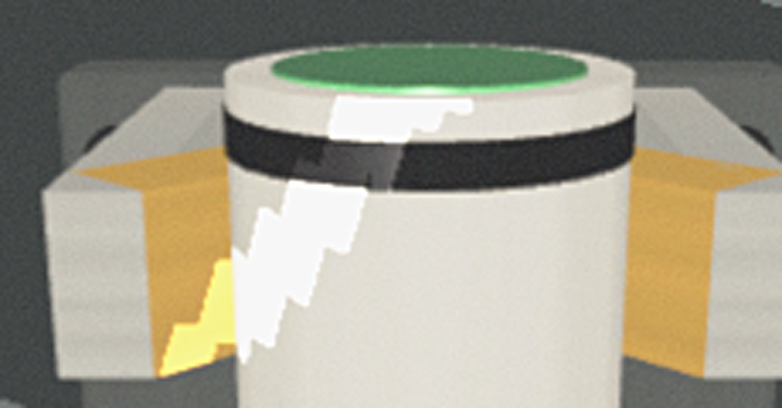

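Emit:
servo_tool --steps '[[[0,-0.9,0.4,0,0],[0,0,0,0,0],[0,0,0,0,0],[0,0,0,0,0]]]'

```text
t: 16.8
position: [554.5, -84.6, 55.4]
ee_rot: [-1.571, -0.003, 0.292]
ft_force: [-2.0, 2.7, 10.1]
gripper_width: 34.3
```

```bash
python3 - <<'E'
from h import *
M=imaging.camera_model('wrist')
F=[get_obs()]
im2=imaging.read_camera('wrist');F.append(get_obs())
r=imaging.spot_point('lens','wrist');F.append(get_obs())
im=imaging.read_camera('scene');F.append(get_obs())
print(np.array([o['ft_force'] for o in F]).round(1),np.array([o['position'] for o in F]).round(2),F[-1]['t'],F[-1]['ee_rot'],F[-1]['gripper_width'])
f=np.mean([o['ft_force'] for o in F],0);w=.292;print(f@[np.cos(w),np.sin(w),0],f@[-np.sin(w),np.cos(w),0])
cv2.imwrite('pics/s12.png',im[:,:,::-1]);cv2.imwrite('pics/w12.png',im2[:,:,::-1])
# expected seated-lens overlay on scene and wrist
S=imaging.camera_model('scene')
for nm,m,img,k in (('s',S,im,None),('w',M,im2,None)):
    g=img[:,:,::-1].copy();th=np.linspace(0,2*np.pi,60);a=.291
    for yl in (-60,-17,17,60):
        X=18*np.cos(th);P=np.c_[554.9+X*np.cos(a)-yl*np.sin(a),-82.7+X*np.sin(a)+yl*np.cos(a),75+18*np.sin(th)]
        cv2.polylines(g,[np.round(proj(m,P)*16).astype(np.int32)],True,(0,0,255),1,cv2.LINE_AA,4)
    cv2.imwrite(f'pics/o{nm}.png',cv2.resize(g[215:295,270:380],None,fx=7,fy=7,interpolation=cv2.INTER_NEAREST) if nm=='s' else g)
E
```

```text
[[-2.   2.7 10.1]
 [-1.6  3.4 10.6]
 [-2.1  3.5  9.9]
 [-1.5  2.9 10.3]] [[554.53 -84.64  55.37]
 [554.54 -84.62  55.37]
 [554.53 -84.63  55.35]
 [554.5  -84.63  55.34]] 16.95 [-1.57143529 -0.00251851  0.29206306] 34.94872585083773
-0.8151425144395021 3.495686207319539
```

View pics/os.png

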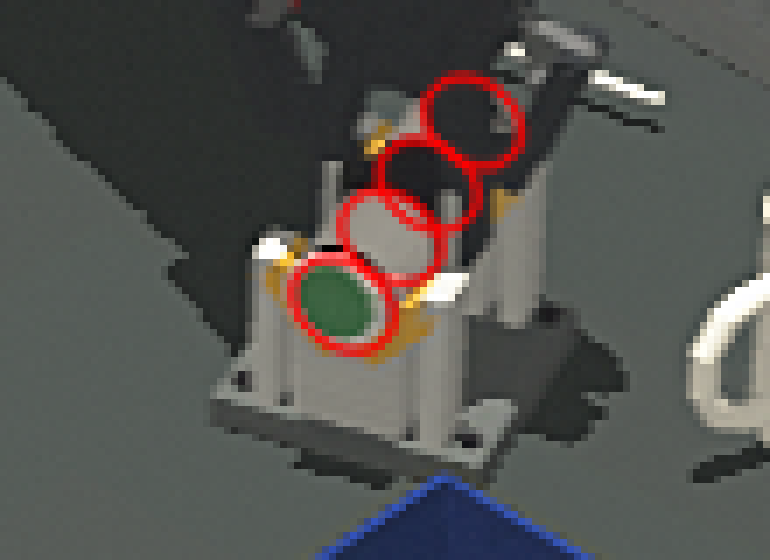

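View pics/ow.png

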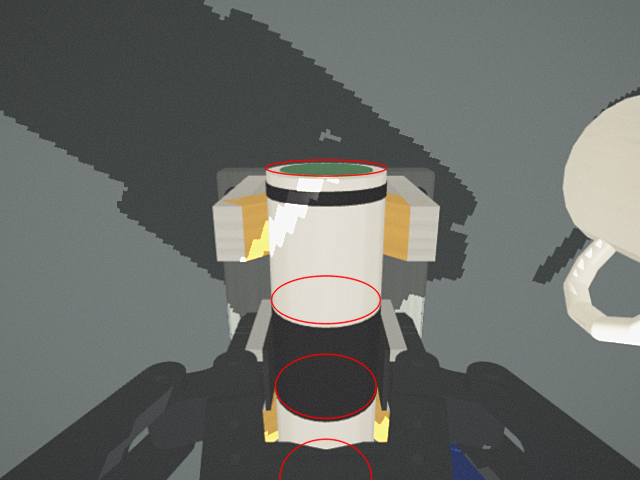

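Emit:
servo_tool --steps '[[[0,0,0.5,0,0],[0,0,0,0,0],[0,0,0,0,0],[0,0,0,0,0],[0,0,0,0,0]]]'

```text
t: 17.58
position: [554.5, -84.6, 55.3]
ee_rot: [-1.571, -0.002, 0.292]
ft_force: [-3.3, 4.1, 12.2]
gripper_width: 34.8
```

```bash
python3 - <<'E'
from h import *
F=[get_obs()]
im=imaging.read_camera('scene');F.append(get_obs())
im2=imaging.read_camera('top');F.append(get_obs())
for o in F: print(o['t'],o['ft_force'].round(1),o['position'].round(2),o['ee_rot'].round(4),round(o['gripper_width'],1))
cv2.imwrite('pics/s13.png',im[:,:,::-1])
E
```

```text
17.575 [-3.3  4.1 12.2] [554.54 -84.64  55.34] [-1.5714 -0.0023  0.2922] 34.8
17.625 [-3.2  4.3 12.7] [554.58 -84.62  55.37] [-1.5714 -0.0024  0.2922] 34.5
17.675 [-3.3  3.1 12.5] [554.52 -84.62  55.32] [-1.5713 -0.0023  0.2922] 34.8
```

View pics/s13.png

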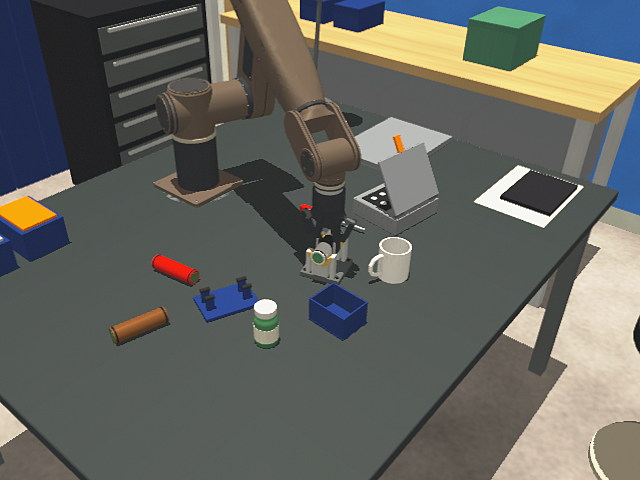

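The lens is in the groove under a steady push of about 12.5 N. The display is still up, and the jar, mug, bin and screwdriver are where they were. Handing in.

```bash
python3 -c "
from h import *
print(manip.finish_job()); o=get_obs(); print(o['t'],o['ft_force'],o['position'])"
```

```text
the job is handed in; nothing more can be done
None
the job is handed in; nothing more can be done
```

I tilted the display up, took the silver, black-banded lens barrel from the blue rack and laid it in the V-block. I handed the job in at about 17.7 s, still holding the barrel pressed down. No verdict is reported.

**Last checks:**
- **Display:** it stayed up after release. Fits to the scene picture gave 1.03 to 1.05 rad, and the tab height gave about 1.08, so close to 60 degrees. I did not fit the angle again at the end, but the last picture shows it still up.
- **Seating:** the wrist and scene pictures match the expected seated pose to within about a millimetre. The V-block position from the wrist and top cameras disagreed by about 2.5 mm, within calibration.
- **Press:** the wrist sensor read about 12.5 N downward, steady, with 2 N across the groove and about 5 N along it at most. Shifting 0.9 mm sideways changed the force but not the position, so both flanks carry load. I estimate 6 to 11 N on each, because the flank forces cannot be read directly.
- **One odd reading:** an extra 0.4 mm of downward command did not raise the force. A further 0.5 mm raised it as expected.
- **Bystanders:** the jar, mug, bin, screwdriver and both look-alikes appear unmoved in the last scene picture. I checked this by eye only.

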